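# Run the thread ring gauge home on the reactor stud

### The job

On the lab bench stand two steel reactor heads, each with an oblong thread ring gauge already started on its upright stud. Screw the larger gauge down, clockwise seen from above, an eighth to a fifth of a turn, until it comes up firm on the rubber ring of its shoulder, and stop there without forcing it; then let go. Do not turn the smaller gauge.

Things in the scene. Friction and masses are not known exactly. Their poses are not given: they have to be found in the camera images.
- big_gauge (a joint): Turn of the larger ring gauge, rad; grows clockwise seen from above (0 to 1.5, starts 0.25 to 0.8). It turns lightly (0.12 N m) and sinks 1.9 mm per rad until it meets a rubber ring at 1.5 = home, firm; beyond, it pushes back as a stiff spring, about 45 N m per rad. Beyond 1.65 (some 7 N m) counts as forced. Released, it stays where it is, or springs back to home if past it.
- big_gauge_center (a point): Centre of the larger ring gauge, half-way up, on the stud's axis, about 75 mm above the bench. A plain aluminium oblong with round ends, 66 mm long, 36 mm across its two flat sides (flats 30 mm long), 24 mm high; the 20 mm threaded stud stands through it. The point turns with it: x along its length, y across the flats (grasp there), z up.
- big_head: Larger steel reactor head fixed to the bench, origin at the centre of its underside, z up. Round flange 104 mm wide, up to 25 mm high, then a 31 mm neck with a shoulder 62 mm above the bench; stud top at 104 mm. x points along the line through its two large dark bolt heads: when home, the gauge's length lies along this line.
- small_gauge_end (a point): A point near one end of the smaller gauge, which must not be turned: half-way up, 20 mm from its stud's axis, x outward along its length. That gauge has the same shape but is 46 mm long, 24 mm across, 16 mm high, its middle about 54 mm above the bench; its stud is 12 mm thick, 74 mm high, on a fixed flange 80 mm wide.
Things that resemble listed ones, but are neither listed nor needed, are in the scene too. What is shaped like the big_head but purple or red is not meant.

How it is judged:
At the end, for the whole second after the job is handed in: The larger gauge is home on its rubber ring (at most 10 degrees short of firm, joint above 1.32 and below 1.6), at rest and released; the end of the smaller gauge is within 6 mm of where it was (value of joint big_gauge between 1.32 and 1.6 rad and velocity of joint big_gauge below 0.05 rad/s and distance of small_gauge_end from where it was at the start of the episode below 0.006 m); the robot touches nothing.
It fails at once if the larger gauge was forced, more than 0.15 rad past firm (some 7 N m) (value of joint big_gauge above 1.65 rad).
It fails at once if the smaller gauge was turned (distance of small_gauge_end from where it was at the start of the episode above 0.006 m).
It also fails if it takes over 34 s, if anything falls off the work surface, if the arm or the gripper's body presses on something with over 40 N, if the wrist force passes 120 N, or if a joint passes its speed limit or range.

### The arm

A 6-joint arm with a two-finger parallel gripper is mounted at the origin on the work surface. World frame = base frame: x ahead of the robot, y to its left, z up, the work surface at z = 0. Lengths are in m, angles in rad, forces in N, time in s.
With the tool pointing down it reaches from about 0.25 to 0.725 m from the base axis. Payload 9.7 kg.
Tool frame: the origin (TCP) lies at the very end of the fingers, on their centre line; the grasp point (between the pads) lies 19 mm behind it (ctrl.grip_depth is the distance from the TCP to the grasp point, in m); z points along the fingers, y is the line along which they close (so a half turn about z gives the same grasp; the last joint's range is limited). The gripper opens to 85 mm and grips with 20 to 120 N. Pads are 22 mm wide; open, the fingers measure 114 mm over their backs; the gripper's body (76 mm by 85 mm) begins 54 mm behind the grasp point. The pads swing forward as they close: fully open they stand 13 mm farther back than shut.
Start: joints at [1.303, 0.087, 0.176, 1.66, 0, 1.571], TCP at [0.146, 0.53, 0.231] pointing down, gripper open.
Joint ranges: [-3.13, 3.13], [-0.85, 1.81], [-1.15, 1.24], [-2.2, 2.28], [-1.44, 1.52], [-3.14, 3.14]. Speed limits (rad/s): [2.22, 2.22, 2.57, 3.14, 3.14, 3.14].

### API

Orientations are given as a unit quaternion [x, y, z, w].
In Python, from workcell import ctrl, optics gives the robot as it stands.
- The arm moves only by the shell command python3 -m crank 'ROWS' [FORCE]. ROWS is text: rows parted by semicolons, each of 7 numbers parted by spaces: the turn, a rotation vector about the tool's x, y, z in degrees, then the shift along the tool's x, y, z in m, then the opening, from -1 (shut) to 1 (fully open). A call has 1 to 8 rows; each row is the pose to reach, as a shift and turn from the pose commanded when the call began, along the tool's axes at that moment; what a row does not reach only later rows make up. A row lasts 1/12 s, in which the tool goes at most 41.7 mm and 7.16 degrees, less where a joint would pass 70% of its speed; a pose out of reach is approached as far as the arm can. A call with a gripper value outside its range is refused whole. The fingers move at their own pace and stop on an object; FORCE is the grip in N (left out, the last holds). Time passes only in rows, so rows that repeat a pose let the fingers close. It gives the time, the measured TCP pose, the force, the opening and the grip force at its end, in the units of the state.
- ctrl.state(): the state, without advancing time (a new reading comes with each control period).
- optics.snapshot(name): name is "scene" or "top" or "wrist"; returns the picture (384x512x3 uint8, red, green, blue); there is no depth.
- optics.camera_info(name): a dict with "fx", "fy", "cx", "cy" (pixels), "rvec" (rotation vector, rad) and "tvec" (3), from world to camera coordinates, as OpenCV has them. Camera axes: x right, y down, z forward; pixel columns grow to the right and rows downward; lengths in m; the calibration is good to about 2 mm. A picture is of the moment at which its call begins: read the wrist's pose just before it. camera_info takes no time and is no camera call; for the wrist camera it gives the pose at the moment of the call.
- ctrl.close_job(): hands the job in; it is judged then, once.
The state is a dict: "clock": time; "qpos": joint angles; "dq": joint speeds; "tau": joint torques, N m; "position": TCP position; "eef_rot": TCP orientation; "contact_force": force on the tool from outside, world axes, zero at the start; "wrist_torque": the same for the moment, N m; "opening": finger opening in m; "gripper_force": force on a finger pad.
Only numpy, scipy, OpenCV 4.12 (cv2) and the standard library are available. Lean on these libraries where they do the work, as an engineer would, in place of code of your own. Each camera call takes 0.05 s, during which the arm holds its last target. There are 200 camera calls.

## Working session

There is one attempt and no reset: what is moved stays moved. The work goes in short steps, Python scripts to look and compute and a shell command to move; the robot and the scene stay as the last step left them, time stands still between calls to the robot, and variables do not carry over. Pictures are saved under pics/ and viewed, at most 10 in all, crops included, and the job is handed in when it is done.

```bash
mkdir -p pics; python3 - <<'E'
from workcell import ctrl, optics
import cv2,numpy as np
s=ctrl.state();print(s)
a=[optics.snapshot(n) for n in("scene","top")]
for n,i in zip(("scene","top"),a):
    cv2.imwrite(f"pics/{n}0.png",i[:,:,::-1]);c=optics.camera_info(n);print(n,c)
    big=cv2.resize(i[:,:,::-1],(800,600),interpolation=cv2.INTER_CUBIC);cv2.imwrite(f"pics/{n}0b.png",big)
E
```

```text
{'clock': 0.0, 'qpos': array([1.30301716e+00, 8.74659507e-02, 1.75113969e-01, 1.65979315e+00,
       9.88897409e-06, 1.57079564e+00]), 'dq': array([-0.0004518 ,  0.00122813, -0.00126564, -0.00065081, -0.00117029,
       -0.00102233]), 'tau': array([-9.76637202e-04, -5.20390463e+01,  4.64798355e+01,  1.62575272e-02,
        4.03416095e-06, -8.15548162e-06]), 'position': array([0.14546037, 0.53017458, 0.23056949]), 'eef_rot': array([ 1.33489546e-01,  9.91049992e-01, -6.67707193e-04, -9.49264713e-05]), 'contact_force': array([-0.39912208, -0.63421637,  0.00516153]), 'wrist_torque': array([0.00629396, 0.01610577, 0.04578717]), 'gripper_force': 0.0, 'opening': 0.08553792570035462}
scene {'fx': 450.84207328132914, 'fy': 450.84207328132914, 'cx': 256.32588751383946, 'cy': 194.99776399990947, 'rvec': array([ 2.15167778,  0.61593391, -0.28855481]), 'tvec': array([-0.45285977, -0.0900152 ,  1.2342256 ])}
top {'fx': 360.87373080699024, 'fy': 360.87373080699024, 'cx': 255.8482178760451, 'cy': 191.5841849118619, 'rvec': array([ 2.22111318, -2.17162896,  0.09590777]), 'tvec': array([-0.01794471,  0.55734796,  0.82200638])}
```

View pics/top0b.png

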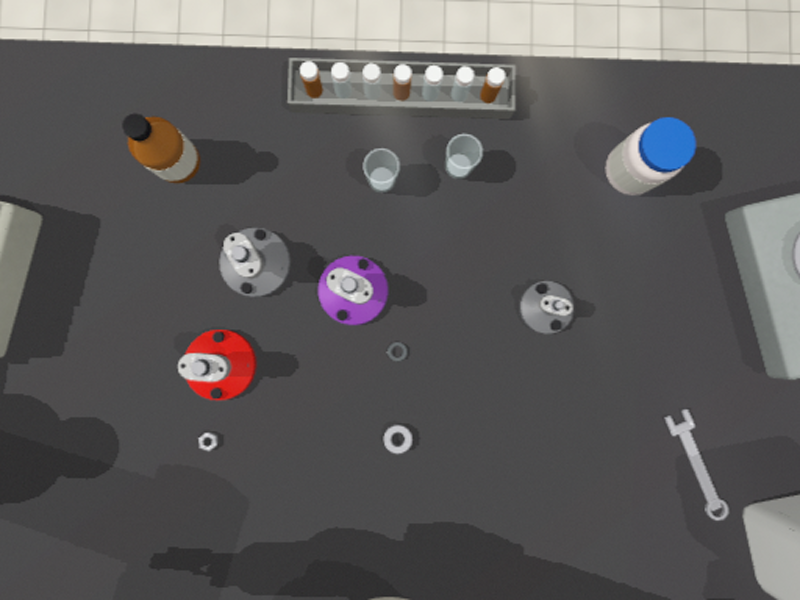

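View pics/scene0b.png

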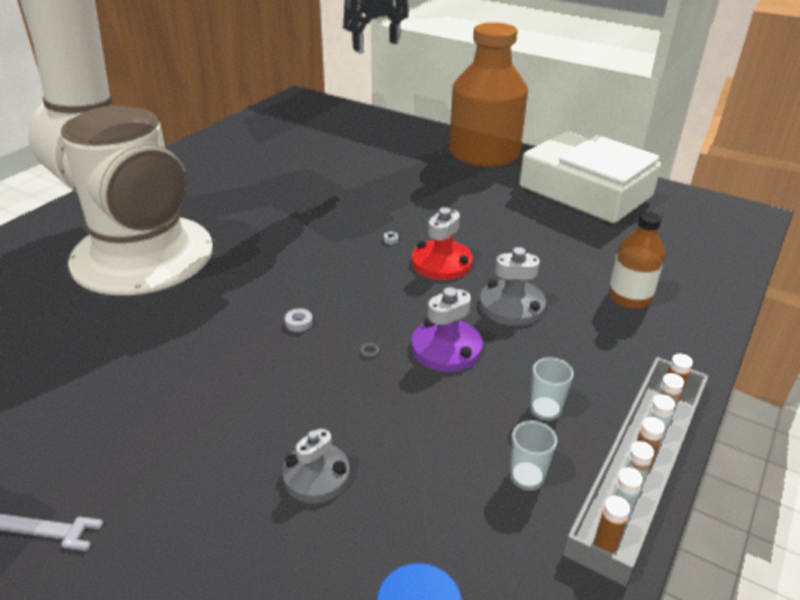

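The grey big head is at about (254,262) in the top picture (800x600), its gauge stud at (239,253). The purple and red heads are decoys, and the small gauge is at (555,305). I'll zoom in on the target.

```bash
python3 - <<'E'
import cv2,numpy as np
t=cv2.imread("pics/top0.png");s=cv2.imread("pics/scene0.png")
# top crop x130-200,y138-198 ; scene crop x295-365,y150-210
a=cv2.resize(t[138:198,130:196],None,fx=6,fy=6,interpolation=cv2.INTER_CUBIC)
b=cv2.resize(s[153:213,297:363],None,fx=6,fy=6,interpolation=cv2.INTER_CUBIC)
cv2.imwrite("pics/c1.png",np.hstack([a,b]))
E
cat >h.py <<'E'
import cv2,numpy as np
from workcell import optics
def cam(n,c=None):
    c=c or optics.camera_info(n);R=cv2.Rodrigues(c["rvec"])[0];return c,R
def onz(n,u,v,z,c=None):
    c,R=cam(n,c);d=R.T@np.array([(u-c["cx"])/c["fx"],(v-c["cy"])/c["fy"],1]);o=-R.T@c["tvec"]
    return o+d*(z-o[2])/d[2]
def px(n,p,c=None):
    c,R=cam(n,c);q=R@np.array(p)+c["tvec"];return np.array([c["fx"]*q[0]/q[2]+c["cx"],c["fy"]*q[1]/q[2]+c["cy"]])
E
```

```text
(no output)
```

View pics/c1.png

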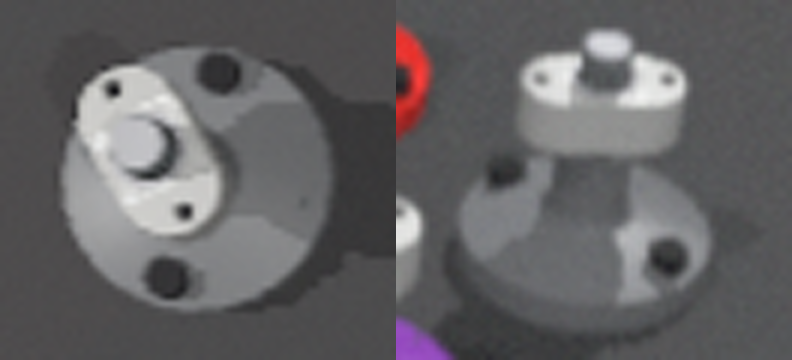

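```bash
python3 - <<'E'
from h import *
T=lambda u,v,z:onz("top",u/6+130,v/6+138,z)
S=lambda u,v,z:onz("scene",(u-396)/6+297,v/6+153,z)
ang=lambda a,b:np.degrees(np.arctan2(*(b-a)[[1,0]]))
for n,F,st,h,b in(("top",T,(138,141),[(113,90),(184,211)],[(219,73),(166,278)]),("scene",S,(608,44),[(541,79),(668,79)],[(503,171),(668,258)])):
    H=[F(*x,.087) for x in h];B=[F(*x,.03) for x in b]
    print(n,F(*st,.104),sum(H)/2,sum(B)/2,ang(*H),ang(*B))
print(onz("top",558*.64,303*.64,.062), onz("top",349*.64,285*.64,.1), onz("top",201*.64,367*.64,.1))
c=optics.camera_info("wrist");print(c);R=cv2.Rodrigues(c["rvec"])[0];print(-R.T@c["tvec"],R)
E
```

```text
top [0.60994954 0.21291923 0.104     ] [0.60912639 0.21364021 0.087     ] [0.60802272 0.21146096 0.03      ] -147.83044336860704 167.8684405622016
scene [0.61075055 0.21177546 0.104     ] [0.61093507 0.21274179 0.087     ] [0.61460578 0.19971263 0.03      ] 32.644644167122195 -12.7611426183215
[ 0.55471431 -0.22975116  0.062     ] [0.56989314 0.06496077 0.1       ] [0.4560338  0.25792889 0.1       ]
{'fx': 269.0247858713189, 'fy': 269.0247858713189, 'cx': 252.85795626256225, 'cy': 189.20041498382693, 'rvec': array([-2.29003012, -1.74594129, -0.27301885]), 'tvec': array([-0.54901548, -0.03888664,  0.38047386])}
[0.06862529 0.55113681 0.37313443] [[ 0.26505027  0.96423326 -0.00160297]
 [ 0.91771335 -0.25175195  0.30728352]
 [ 0.29588944 -0.08291665 -0.95161666]]
```

```bash
python3 - <<'E'
from h import *
k=.64
for n,u,v,z in(("jugL",452,150,0),("jugR",520,150,0),("jugtop",496,35,.2),("boxnear",525,175,0),("bottle",632,300,0)):print(n,onz("scene",u*k,v*k,z))
for t in(0,.25,.5):print(px("scene",[.1455+.4645*t,.5302-.3175*t,.23])/k)
import numpy as np
from workcell import ctrl
from scipy.spatial.transform import Rotation as Ro
s=ctrl.state();R=Ro.from_quat(s["eef_rot"]).as_matrix()
print(R.T@(np.array([.610,.2127,.17])-s["position"]),R)
E
```

```text
jugL [0.25701064 0.66733846 0.        ]
jugR [0.38570547 0.75121236 0.        ]
jugtop [0.2476693  0.87231709 0.2       ]
boxnear [0.44484909 0.64373308 0.        ]
bottle [0.76988307 0.32963531 0.        ]
[376.12225271  54.06262371]
[405.39150469  77.08407524]
[439.65266799 104.03186711]
[-0.53197654 -0.18316671  0.06085456] [[-9.64354862e-01  2.64612146e-01 -3.35761769e-04]
 [ 2.64612359e-01  9.64354068e-01 -1.23694042e-03]
 [-3.51623055e-06 -1.28169622e-03 -9.99999179e-01]]
```

```bash
python3 -m crank '0 0 -47.5 -0.3 -0.1 0 1;0 0 -47.5 -0.3 -0.1 0 1;0 0 -47.5 -0.3 -0.1 0 1;0 0 -47.5 -0.3 -0.1 0 1;0 0 -47.5 -0.3 -0.1 0 1;0 0 -47.5 -0.3 -0.1 0 1;0 0 -47.5 -0.3 -0.1 0 1;0 0 -47.5 -0.3 -0.1 0 1'
python3 - <<'E'
from h import *
from workcell import ctrl
from scipy.spatial.transform import Rotation as Ro
s=ctrl.state();R=Ro.from_quat(s["eef_rot"]).as_matrix()
print(s["qpos"],R[:,0],R.T@(np.array([.610,.2127,.17])-s["position"]))
E
```

```text
clock: 0.77
position: [0.4003, 0.3595, 0.2311]
eef_rot: [-0.28, 0.96, 0.0, -0.0]
contact_force: [0.6, 0.8, 0.4]
opening: 0.0854
gripper_force: 0.0
[7.31627969e-01 5.83554660e-02 1.45261720e-01 1.65804032e+00
 1.99259442e-04 1.63308206e-01] [-8.42806444e-01 -5.38216652e-01  3.65641351e-04] [-0.09771634 -0.23659228  0.06100968]
```

```bash
python3 -m crank '0 0 0 -0.095 -0.228 0.06 1;0 0 0 -0.095 -0.228 0.06 1;0 0 0 -0.095 -0.228 0.06 1;0 0 0 -0.095 -0.228 0.06 1;0 0 0 -0.095 -0.228 0.06 1;0 0 0 -0.095 -0.228 0.06 1;0 0 0 -0.095 -0.228 0.06 1;0 0 0 -0.095 -0.228 0.06 1'
python3 -m crank '0 0 0 0 0 0 1;0 0 0 0 0 0 1'
python3 - <<'E'
from h import *
from workcell import ctrl
from scipy.spatial.transform import Rotation as Ro
s=ctrl.state();R=Ro.from_quat(s["eef_rot"]).as_matrix()
c=optics.camera_info("wrist");i=optics.snapshot("wrist")[:,:,::-1]
print(s["clock"],s["qpos"],s["position"],R[:,0],R.T@(np.array([.610,.2127,.17])-s["position"]))
np.save("w1.npy",c,allow_pickle=True)
cv2.imwrite("pics/w1.png",cv2.resize(i,(800,600),interpolation=cv2.INTER_CUBIC))
print(px("wrist",[.61,.2127,.104],c)/.64)
E
```

```text
clock: 1.43
position: [0.6021, 0.2162, 0.169]
eef_rot: [-0.275, 0.961, -0.0, -0.002]
contact_force: [-0.6, 0.2, 0.7]
opening: 0.0854
gripper_force: 0.0
clock: 1.6
position: [0.6004, 0.2191, 0.1718]
eef_rot: [-0.277, 0.961, 0.0, 0.0]
contact_force: [0.6, 0.3, 0.2]
opening: 0.0851
gripper_force: 0.0
1.6 [ 3.49733505e-01  2.90776216e-01  2.95630828e-01  1.57545690e+00
  2.21971109e-04 -2.12429785e-01] [0.60043011 0.21906012 0.17178304] [-8.46103995e-01 -5.33017798e-01 -2.36471009e-04] [-0.00470664 -0.01048256  0.0017823 ]
[374.87781674 324.71712943]
```

View pics/w1.png

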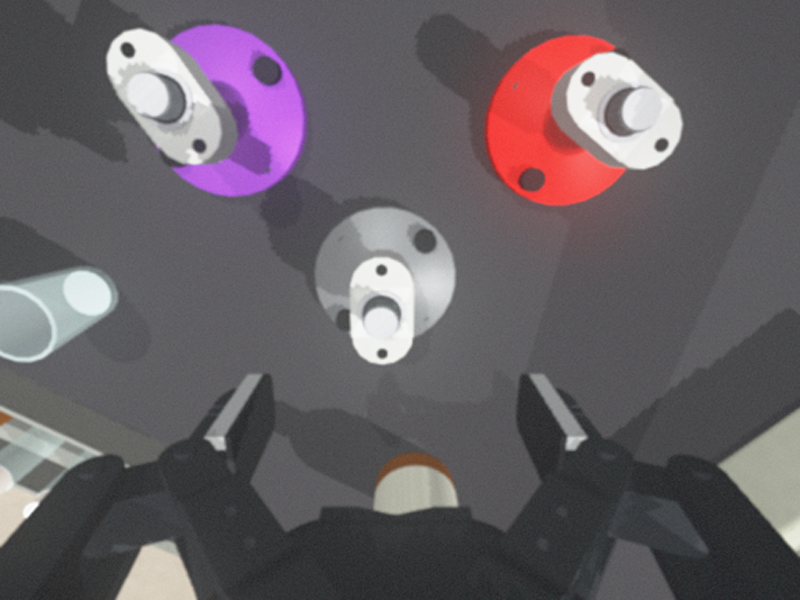

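The wrist picture shows the gauge directly below. Stud top is at (382,317), holes at (382,270) and (382,354), bolts at (425,240) and (345,320). The length axis runs nearly vertical in the image.

```bash
python3 - <<'E'
from h import *
from workcell import ctrl
from scipy.spatial.transform import Rotation as Ro
s=ctrl.state();R=Ro.from_quat(s["eef_rot"]).as_matrix()
c=np.load("w1.npy",allow_pickle=True).item()
F=lambda u,v,z:onz("wrist",u*.64,v*.64,z,c)
ang=lambda a,b:np.degrees(np.arctan2(*(b-a)[[1,0]]))
a,b=F(382,270,.087),F(382,354,.087);print(a,b,(a+b)/2,ang(a,b),F(382,317,.104),ang(F(345,320,.03),F(425,240,.03)),(F(345,320,.03)+F(425,240,.03))/2)
for p in((a+b)/2,np.array([.6105,.213,0])):
  p[2]=.056;print(R.T@(p-s["position"]))
E
```

```text
[0.58613687 0.20189727 0.087     ] [0.62997344 0.22890303 0.087     ] [0.60805515 0.21540015 0.087     ] 31.635371348741042 [0.60418615 0.2136155  0.104     ] 168.04522460756584 [0.60575664 0.21344924 0.03      ]
[-0.00429397 -0.00737146  0.11608913]
[-0.00508164 -0.01070576  0.11608976]
```

```bash
python3 -m crank '0 0 0 -0.0035 -0.0085 0.03 1;0 0 0 -0.0035 -0.0085 0.06 1;0 0 0 -0.0035 -0.0085 0.09 1;0 0 0 -0.0035 -0.0085 0.115 1;0 0 0 -0.0035 -0.0085 0.115 1;0 0 0 -0.0035 -0.0085 0.115 1;0 0 0 -0.0035 -0.0085 0.115 0.2;0 0 0 -0.0035 -0.0085 0.115 0.2' 30
python3 -m crank '0 0 0 0 0 0 0.2;0 0 0 0 0 0 0.2;0 0 0 0 0 0 0.2;0 0 0 0 0 0 0.2'
python3 - <<'E'
from h import *
from workcell import ctrl
s=ctrl.state();print(s["position"],s["opening"])
i=optics.snapshot("wrist")[:,:,::-1]
cv2.imwrite("pics/w2.png",cv2.resize(i[150:],None,fx=1.5,fy=1.5,interpolation=cv2.INTER_CUBIC))
E
```

```text
clock: 2.32
position: [0.6096, 0.2137, 0.0592]
eef_rot: [-0.277, 0.961, 0.0, 0.002]
contact_force: [0.6, 1.5, 0.5]
opening: 0.0641
gripper_force: 0.0
clock: 2.65
position: [0.6088, 0.2129, 0.0567]
eef_rot: [-0.277, 0.961, 0.0, 0.0]
contact_force: [-0.8, -0.6, 0.3]
opening: 0.0511
gripper_force: 0.0
[0.60884385 0.2129224  0.05674053] 0.051106038086767724
```

View pics/w2.png

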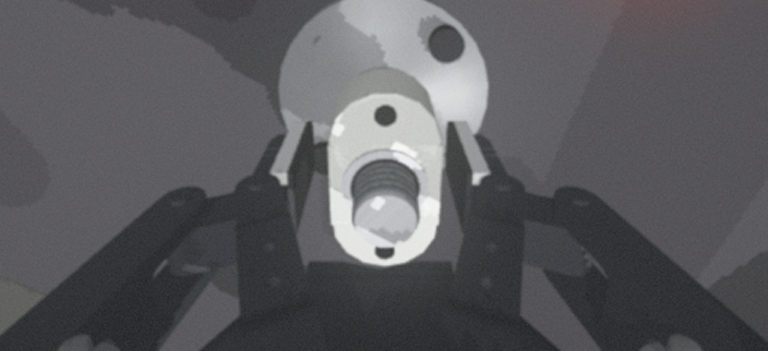

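The gauge sits centred between the pads (pads at columns 300 and 462, gauge at 385), so I'll close.

```bash
python3 -m crank '0 0 0 0 0 0 0;0 0 0 0 0 0 -0.2;0 0 0 0 0 0 -0.4;0 0 0 0 0 0 -0.4;0 0 0 0 0 0 -0.4;0 0 0 0 0 0 -0.4' 40
python3 - <<'E'
from workcell import ctrl
s=ctrl.state();print(s["position"],s["opening"],s["contact_force"],s["wrist_torque"],s["gripper_force"],s["qpos"])
E
```

```text
clock: 3.2
position: [0.6079, 0.2141, 0.0568]
eef_rot: [-0.277, 0.961, 0.001, -0.0]
contact_force: [-4.8, 5.3, 4.5]
opening: 0.0354
gripper_force: 40.1
[0.60791783 0.2141197  0.05680085] 0.03544156045299096 [-4.81710077  5.2933728   4.49863276] [ 1.00254284  1.05736146 -0.0177755 ] 40.132670402526855 [ 0.33759398  0.31413861  0.10297441  1.35993198  0.00238716 -0.22468638]
```

```bash
python3 -m crank '0 0 5 0 0 0.0002 -0.4;0 0 10 0 0 0.0004 -0.4;0 0 15 0 0 0.0005 -0.4;0 0 20 0 0 0.0007 -0.4;0 0 24 0 0 0.0008 -0.4;0 0 28 0 0 0.001 -0.4;0 0 32 0 0 0.001 -0.4;0 0 34 0 0 0.001 -0.4' 50
python3 -m crank '0 0 0 0 0 0 -0.4;0 0 0 0 0 0 -0.4'
python3 - <<'E'
from workcell import ctrl
import numpy as np
from scipy.spatial.transform import Rotation as Ro
s=ctrl.state();print(s["position"],s["opening"],s["contact_force"],s["wrist_torque"],s["gripper_force"],s["qpos"],s["tau"])
x=Ro.from_quat(s["eef_rot"]).as_matrix()[:,0];print(np.degrees(np.arctan2(x[1],x[0])))
E
```

```text
clock: 3.87
position: [0.6077, 0.2147, 0.0557]
eef_rot: [0.017, 1.0, 0.001, -0.001]
contact_force: [-6.0, 8.6, 2.9]
opening: 0.0352
gripper_force: 51.4
clock: 4.03
position: [0.6078, 0.2146, 0.0557]
eef_rot: [0.016, 1.0, 0.001, -0.001]
contact_force: [-6.3, 8.4, 4.4]
opening: 0.0352
gripper_force: 51.4
[0.60777615 0.21461001 0.05574055] 0.03515041071809167 [-6.31164564  8.4413338   4.42274108] [ 1.47243253  1.176863   -0.13943575] 51.38787031173706 [0.33799637 0.31453512 0.10140985 1.35793423 0.00326503 0.36901312] [-6.01950869e+00 -6.39917207e+01  4.59754872e+01 -1.20295890e+00
 -2.51052953e+00 -4.44007179e-03]
178.22296690133
```

```bash
cat >t.py <<'E'
from workcell import ctrl
import numpy as np
from scipy.spatial.transform import Rotation as Ro
s=ctrl.state();x=Ro.from_quat(s["eef_rot"]).as_matrix()[:,0];print("tau_z",s["wrist_torque"][2],"az",np.degrees(np.arctan2(x[1],x[0])),"q6",np.degrees(s["qpos"][5]))
E
python3 -m crank '0 0 2 0 0 0 -0.4;0 0 4 0 0 0.0001 -0.4;0 0 6 0 0 0.0002 -0.4;0 0 7 0 0 0.0002 -0.4;0 0 7 0 0 0.0002 -0.4;0 0 7 0 0 0.0002 -0.4'; python3 t.py
python3 -m crank '0 0 1 0 0 0 -0.4;0 0 2 0 0 0 -0.4;0 0 2 0 0 0 -0.4;0 0 2 0 0 0 -0.4'; python3 t.py
```

```text
clock: 4.53
position: [0.6078, 0.2147, 0.0555]
eef_rot: [0.076, 0.997, 0.002, -0.001]
contact_force: [-6.0, 8.5, 3.7]
opening: 0.0355
gripper_force: 51.3
tau_z 0.045153329203035115 az 171.24358593137322 q6 28.12908274259469
clock: 4.87
position: [0.6078, 0.2148, 0.0554]
eef_rot: [0.094, 0.996, 0.002, -0.001]
contact_force: [-5.1, 8.7, 3.5]
opening: 0.035
gripper_force: 51.3
tau_z 0.03800117172104795 az 169.24395827716367 q6 30.128918722575484
```

```bash
python3 -m crank '0 0 1 0 0 0 -0.4;0 0 1.5 0 0 0 -0.4;0 0 1.5 0 0 0 -0.4;0 0 1.5 0 0 0 -0.4'; python3 t.py
python3 -m crank '0 0 1 0 0 0 -0.4;0 0 1 0 0 0 -0.4;0 0 1 0 0 0 -0.4'; python3 t.py
```

```text
clock: 5.2
position: [0.6077, 0.2148, 0.0554]
eef_rot: [0.107, 0.994, 0.002, -0.001]
contact_force: [-5.0, 8.7, 4.0]
opening: 0.0355
gripper_force: 51.3
tau_z 0.22536754640299983 az 167.76308992264066 q6 31.612618000874807
clock: 5.45
position: [0.6077, 0.2148, 0.0554]
eef_rot: [0.115, 0.993, 0.001, -0.001]
contact_force: [-5.0, 7.5, 2.4]
opening: 0.0352
gripper_force: 51.3
tau_z 0.4868232080813432 az 166.79027168839374 q6 32.588375901111114
```

```bash
python3 -m crank '0 0 1 0 0 0 -0.4;0 0 1.5 0 0 0 -0.4;0 0 1.5 0 0 0 -0.4;0 0 1.5 0 0 0 -0.4'; python3 t.py
```

```text
clock: 5.78
position: [0.6077, 0.2148, 0.0554]
eef_rot: [0.128, 0.992, 0.001, -0.001]
contact_force: [-4.8, 8.0, 3.3]
opening: 0.0354
gripper_force: 51.4
tau_z 1.0632150470233668 az 165.33880906066432 q6 34.043732269951015
```

Torque has risen to 1 N m about 2.5° past first contact, so the gauge is firm. Now I'll release and retreat.

```bash
python3 -m crank '0 0 0 0 0 0 0.2;0 0 0 0 0 0 0.6;0 0 0 0 0 0 0.6;0 0 0 0 0 0 0.6;0 0 0 0 0 0 0.6;0 0 0 0 0 0 0.6'
python3 -m crank '0 0 0 0 0 -0.03 0.6;0 0 0 0 0 -0.06 0.6;0 0 0 0 0 -0.09 0.6;0 0 0 0 0 -0.12 0.6;0 0 0 0 0 -0.12 0.6;0 0 0 0 0 -0.12 0.6'
python3 - <<'E'
from h import *
c=optics.camera_info("wrist");i=optics.snapshot("wrist")[:,:,::-1]
np.save("w3.npy",c,allow_pickle=True)
cv2.imwrite("pics/w3.png",cv2.resize(i[110:260,150:350],(800,600),interpolation=cv2.INTER_CUBIC))
E
```

```text
clock: 6.28
position: [0.6087, 0.2127, 0.0551]
eef_rot: [0.129, 0.992, -0.0, 0.0]
contact_force: [0.4, -0.1, -0.1]
opening: 0.0682
gripper_force: 0.0
clock: 6.78
position: [0.6096, 0.2131, 0.1773]
eef_rot: [0.129, 0.992, 0.001, 0.002]
contact_force: [-0.6, 0.5, -0.8]
opening: 0.0681
gripper_force: 0.0
```

View pics/w3.png

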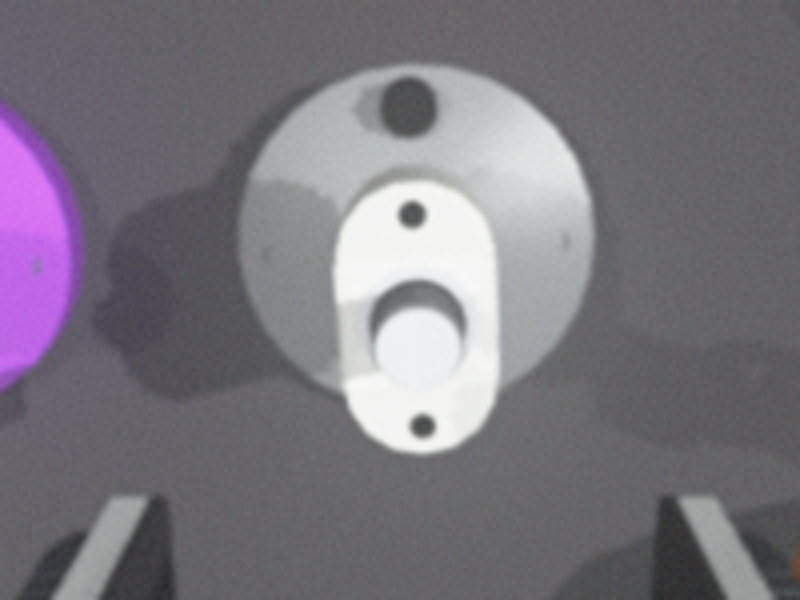

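The gauge's holes (412,214) and (423,426) line up with the bolt at (409,107), so its length lies along the bolt line. It is home, and the gripper is clear of it. Handing in.

```bash
python3 -m crank '0 0 0 0 0 0 0.6;0 0 0 0 0 0 0.6;0 0 0 0 0 0 0.6'; python3 -c "
from workcell import ctrl
print(ctrl.close_job())"
```

```text
clock: 7.08
position: [0.6082, 0.2127, 0.1737]
eef_rot: [0.129, 0.992, -0.0, -0.001]
contact_force: [-0.0, 0.2, -0.2]
opening: 0.0686
gripper_force: 0.0
the job is handed in; nothing more can be done
None
```

I screwed the larger gauge down clockwise about 45° until it came up firm (about 1 N m), released it and backed off; the last picture shows it lined up with the bolt line, the smaller gauge was never approached, and I handed the job in at about 7 s (no verdict came back).

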